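# Tighten a pump cover's four nuts in cross order

## Task

The pump cover's four square nuts are being tightened clockwise in two rounds with the red T-handle socket wrench; in the first round the green-marked opposite pair is done. Finish that round by giving each red-marked nut about an eighth of a turn, then go round all four in cross order (any nut, the one opposite, then the other opposite pair), turning each on until it stops: press gently, do not force a nut that has stopped, and let only the wrench touch the pump. Finally put the wrench back upright, fully down on the peg of its stand, let go of it, and leave everything else on the bench alone.

Things in the scene. Friction and masses are not known exactly. Their poses are not given: they have to be found in the camera images.
- flange: Blue pump housing, fixed to the bench, closed by a round aluminium cover 180 mm across whose top face is 82 mm above the bench. Origin: centre of its underside on the bench; z up. Four square nuts stand on the cover on a circle of 58 mm radius, 82 mm apart between neighbours; in the middle is a low grey boss 52 mm across and 6 mm high.
- wrench: T-handle socket wrench, about 0.3 kg, upright on its stand's peg at the start. Origin: centre of its lower end; z up the shaft, x along the handle. Lower end: square socket, 39 mm outside, 27 mm inside (sides along x and y), open downward, 17 mm deep, its mouth flared to about 32 mm over the lowest 4 mm; above it a 17 mm thick shaft.
- wrench_grip (a point): Centre of the wrench's red handle bar: 100 mm long (wrench x), 18 mm thick (wrench y), 26 mm tall, 92 mm above the wrench's origin. Gripped across its 18 mm from above with 55 N it carries about 1 N m before it twists between the fingers. Metal meets metal: land the socket on a nut at 20 to 30 mm/s, faster it knocks hard.
- stand: Wooden block 90 x 90 x 16 mm fixed to the bench, with a green round peg 21 mm across standing 13 mm out of its middle; the wrench's socket drops over the peg in any yaw and then stands on the block. Origin: centre of the underside, on the bench.
- nut0_top (a point): Centre of the top face of nut 0: brass, 24 x 24 mm and 20 mm tall, its top 102 mm above the bench. Nut 2 faces it across the cover. The frame turns with the nut; x and y are square to its sides, z up; a green paint stripe lies along its +x edge. It turns in place without sinking. The socket has about 0.1 rad of play on it each way.
- nut0 (a joint): Turn of nut 0 in rad, growing clockwise seen from above (tightening); 0.75 to 0.95 at the start. It turns against about 0.15 N m of friction, stays where it is left, and meets a hard stop (tight) somewhere between 1.32 and 1.57, different for each nut and to be felt: past it the moment on the wrist rises about 0.1 N m per 0.01 rad.
- nut1_top (a point): Centre of the top face of nut 1: brass, 24 x 24 mm and 20 mm tall, its top 102 mm above the bench. Nut 3 faces it across the cover. The frame turns with the nut; x and y are square to its sides, z up; a red paint stripe lies along its +x edge. It turns in place without sinking. The socket has about 0.1 rad of play on it each way.
- nut1 (a joint): Turn of nut 1 in rad, growing clockwise seen from above (tightening); 0 to 0.25 at the start. It turns against about 0.15 N m of friction, stays where it is left, and meets a hard stop (tight) somewhere between 1.32 and 1.57, different for each nut and to be felt: past it the moment on the wrist rises about 0.1 N m per 0.01 rad.
- nut2_top (a point): Centre of the top face of nut 2: brass, 24 x 24 mm and 20 mm tall, its top 102 mm above the bench. Nut 0 faces it across the cover. The frame turns with the nut; x and y are square to its sides, z up; a green paint stripe lies along its +x edge. It turns in place without sinking. The socket has about 0.1 rad of play on it each way.
- nut2 (a joint): Turn of nut 2 in rad, growing clockwise seen from above (tightening); 0.75 to 0.95 at the start. It turns against about 0.15 N m of friction, stays where it is left, and meets a hard stop (tight) somewhere between 1.32 and 1.57, different for each nut and to be felt: past it the moment on the wrist rises about 0.1 N m per 0.01 rad.
- nut3_top (a point): Centre of the top face of nut 3: brass, 24 x 24 mm and 20 mm tall, its top 102 mm above the bench. Nut 1 faces it across the cover. The frame turns with the nut; x and y are square to its sides, z up; a red paint stripe lies along its +x edge. It turns in place without sinking. The socket has about 0.1 rad of play on it each way.
- nut3 (a joint): Turn of nut 3 in rad, growing clockwise seen from above (tightening); 0 to 0.25 at the start. It turns against about 0.15 N m of friction, stays where it is left, and meets a hard stop (tight) somewhere between 1.32 and 1.57, different for each nut and to be felt: past it the moment on the wrist rises about 0.1 N m per 0.01 rad.
- spare_nut: loose brass square nut, 24 x 24 x 20 mm, lying on the bench; a bystander
- spanner: open-ended spanner lying flat on the bench, a bystander and not the tool for this job
- gasket: black rubber ring lying flat, 100 mm outside, 5 mm thick; a bystander
- grease_tin: metal tin, 64 mm across, 75 mm tall; a bystander
- bolt_bin: small yellow bin, 160 x 110 x 70 mm, holding two bolts; a bystander
- carton: cardboard carton 150 x 200 x 110 mm; a bystander
Mind the look-alikes: they are no part of the job. What is shaped like the wrench but yellow is not meant.

How it is judged:
On the way, in this order (a step that is already met when the one before it is completed fails the run):
1. a first red-marked nut has its eighth of a turn (its joint past 0.5 rad) (value of joint any of nut1, nut3 above 0.5 rad), for 0.1 s.
2. the other red-marked nut, opposite, has its eighth of a turn (value of joint each of nut1, nut3 above 0.5 rad), for 0.1 s.
3. a first nut is tight (within 0.08 rad of its stop) ((value of joint nut0 above 1.34 rad or value of joint nut1 above 1.47 rad or value of joint nut2 above 1.26 rad or value of joint nut3 above 1.4 rad)), for 0.1 s.
4. the nut opposite to it is tight (within 0.08 rad of its stop) next, before either neighbour (((value of joint nut0 above 1.34 rad and value of joint nut2 above 1.26 rad) or (value of joint nut1 above 1.47 rad and value of joint nut3 above 1.4 rad))), for 0.1 s.
5. one nut of the other pair is tight (within 0.08 rad of its stop) (((value of joint nut1 above 1.47 rad and value of joint nut2 above 1.26 rad and value of joint nut3 above 1.4 rad) or (value of joint nut0 above 1.34 rad and value of joint nut2 above 1.26 rad and value of joint nut3 above 1.4 rad) or (value of joint nut0 above 1.34 rad and value of joint nut1 above 1.47 rad and value of joint nut3 above 1.4 rad) or (value of joint nut0 above 1.34 rad and value of joint nut1 above 1.47 rad and value of joint nut2 above 1.26 rad))), for 0.1 s.
6. the last nut is tight (within 0.08 rad of its stop) (value of joint nut0 above 1.34 rad and value of joint nut1 above 1.47 rad and value of joint nut2 above 1.26 rad and value of joint nut3 above 1.4 rad), for 0.1 s.
At the end, for the whole second after the job is handed in: All four nuts are within 0.08 rad of their stops, and the wrench stands released and still on its stand: its foot within 6 mm of the peg's axis and down on the block (less than 20 mm above the bench), tilted less than 0.08 rad (all of step 6 and horizontal distance between wrench and stand below 0.006 m and z of wrench in the frame of stand below 0.02 m and angle between wrench's own z axis and vertical below 0.08 rad and linear speed of wrench below 0.02 m/s); the robot touches nothing.
It fails at once if the wrench bears on the pump or its nuts with more than 90 N (pressed hard or forced past the stop) (contact force between wrench and flange above 90 N).
It fails at once if the robot itself, not the wrench, pushes on the pump or its nuts (over 2 N) (contact force between any of the arm, the fingers and flange above 2 N).
It fails at once if a bystander (spare nut, spanner, gasket, tin, bin, carton) is moved by more than 15 mm (distance of any of spare_nut, spanner, gasket, grease_tin, bolt_bin, carton from where it was at the start of the episode above 0.015 m).
It also fails if it takes over 72 s, if anything falls off the work surface, if the arm or the gripper's body presses on something with over 40 N, if the wrist force passes 120 N, or if a joint passes its speed limit or range.

## Robot

A 6-joint arm with a two-finger parallel gripper is mounted at the origin on the work surface. World frame = base frame: x ahead of the robot, y to its left, z up, the work surface at z = 0. Lengths are in m, angles in rad, forces in N, time in s.
With the tool pointing down it reaches from about 0.35 to 0.725 m from the base axis. Payload 6 kg.
Tool frame: the origin (TCP) lies at the very end of the fingers, on their centre line; the grasp point (between the pads) lies 19 mm behind it; z points along the fingers, y is the line along which they close (so a half turn about z gives the same grasp; the last joint's range is limited). The gripper opens to 85 mm and grips with 20 to 120 N. Pads are 22 mm wide; open, the fingers measure 114 mm over their backs; the gripper's body (76 mm by 85 mm) begins 54 mm behind the grasp point. The pads swing forward as they close: fully open they stand 13 mm farther back than shut.
Start: joints at [1.583, 0.04, 0.085, 0, -1.615, -0.334], TCP at [0.19, 0.569, 0.231] pointing down, gripper open.
Joint ranges: [-2.56, 2.56], [-1.29, 2.01], [-1.08, 1.49], [-3.29, 1.98], [-2.81, -0.18], [-2.99, 2.99]. Speed limits (rad/s): [2.57, 2.57, 3.01, 3.14, 3.14, 3.14].

## Interface

Orientations are given as [roll, pitch, yaw] about the fixed x, y, z axes, in that order (R = Rz(yaw) Ry(pitch) Rx(roll)).
In Python, from plant import monitor, optics, ticket gives the robot as it stands.
- The arm moves only by the tool play_rows, never from a script. Its argument "steps" is a list of rows, each an object with "delta_pos": the shift along the tool's x, y, z in mm, a list of three; "rot": the turn, a rotation vector about the tool's x, y, z in rad, a list of three. In form: [{"delta_pos": [dx, dy, dz], "rot": [ax, ay, az]}, ...]. A call has 1 to 8 rows; each row shifts and turns the commanded pose from where the row before left it, along the tool's axes as they then stand; what a row does not reach is not made up. A row lasts 1/10 s, in which the tool goes at most 50 mm and 8.59 degrees, less where a joint would pass 70% of its speed; a pose out of reach is approached as far as the arm can. A call is refused whole if a number of a shift passes 50 or a number of a turn 0.15, either way. A call with a gripper value outside its range is refused whole. "hand" is the opening, from -1 (shut) to 1 (fully open), set as the call begins (left out, the last holds). The fingers move at their own pace and stop on an object; "force" is the grip in N (left out, the last holds). Time passes only in rows, so rows that do not move let the fingers close. It gives the time, the measured TCP pose, the force, the opening and the grip force at its end, in the units of the state.
- monitor.read_state(): the state, without advancing time (a new reading comes with each control period).
- optics.get_image(name): name is "scene" or "top" or "wrist"; returns (picture, depth): 400x640x3 uint8, red, green, blue; 400x640 float32, m along the optical axis (not along the pixel's ray), 0 where there is no reading.
- optics.camera_params(name): a dict with "fov_y" (degrees; the focal length in pixels is half the picture's height over the tangent of half this angle, whatever the lens; pixels are square), "cx", "cy" (the principal point, pixels), "R" (3x3) and "t" (3): a world point X has camera coordinates R X + t; the wrist camera has in their place "hand_eye" (4x4, takes a point from camera to tool coordinates, whose origin is the TCP and whose axes are the flange's). Camera axes: x right, y down, z forward; pixel columns grow to the right and rows downward; lengths in m; the calibration is good to about 2 mm. A picture is of the moment at which its call begins: read the wrist's pose just before it. camera_params takes no time and is no camera call.
- ticket.sign_off(): hands the job in; it is judged then, once.
The state is a dict: "clock": time; "joints": joint angles; "joint_vel": joint speeds; "effort": joint torques, N m; "position": TCP position; "eef_rot": TCP orientation; "force": force on the tool from outside, world axes, zero at the start; "ft_torque": the same for the moment, N m; "opening": finger opening in m; "finger_force": force on a finger pad.
Only numpy, scipy, OpenCV 4.12 (cv2) and the standard library are available. Lean on these libraries where they do the work, as an engineer would, in place of code of your own. Each camera call takes 0.05 s, during which the arm holds its last target. There are 200 camera calls.

## Working session

There is one attempt and no reset: what is moved stays moved. The work goes in short steps, Python scripts to look and compute and a tool call to move; the robot and the scene stay as the last step left them, time stands still between calls to the robot, and variables do not carry over. Pictures are saved under pics/ and viewed, at most 10 in all, crops included, and the job is handed in when it is done.

Besides the shell and the picture viewer there is one more tool, called after "Request:" as a command line: name --argument value ..., lists and objects as JSON in quotes. play_rows: Moves the arm, as the interface text tells. Its arguments: {"type":"object","properties":{"steps":{"type":"array","items":{"type":"object","properties":{"delta_pos":{"type":"array","items":{"type":"number"}},"rot":{"type":"array","items":{"type":"number"}}}}},"hand":{"type":"number"},"force":{"type":"number"}},"required":["steps"]}

```bash
mkdir -p pics; ls; python3 - <<'E'
from plant import monitor, optics
import cv2,numpy as np
print(monitor.read_state())
for n in ("scene","top"):
    p,d=optics.get_image(n); np.savez(f"{n}.npz",p=p,d=d)
    cv2.imwrite(f"pics/{n}1.png",p[:,:,::-1]); print(n,optics.camera_params(n))
print(optics.camera_params("wrist"))
E
```

```text
pics
{'clock': 0.0, 'joints': array([ 1.58268260e+00,  4.08046196e-02,  8.37956510e-02, -5.02803220e-04,
       -1.61549223e+00, -3.33724996e-01]), 'joint_vel': array([ 4.67410410e-04,  4.72122180e-04, -1.78552865e-03,  2.21483073e-05,
        1.24114133e-04, -1.16561187e-03]), 'effort': array([-2.67400965e-04, -3.68202388e+01,  3.47422385e+01,  6.93284512e+00,
       -5.38708759e-03, -1.18356874e-05]), 'position': array([0.1895771 , 0.56891026, 0.23026692]), 'eef_rot': array([ 3.13981730e+00, -8.38295689e-05, -3.21816608e-01]), 'force': array([-0.27436216, -0.05787583, -0.28789567]), 'ft_torque': array([0.03937036, 0.04077549, 0.008244  ]), 'finger_force': 0.0, 'opening': 0.08529340825456468}
scene {'fov_y': 42.74360151781192, 'cx': 318.585637190393, 'cy': 205.09862799665441, 'R': array([[ 0.60948287,  0.79262539,  0.01660224],
       [ 0.55453288, -0.41125046, -0.72344063],
       [-0.56658973,  0.45013116, -0.69018695]]), 't': array([-0.40794692, -0.27676015,  1.70876303])}
top {'fov_y': 48.04305919555917, 'cx': 319.50005920795246, 'cy': 201.875395627241, 'R': array([[-0.00588869, -0.99998007,  0.00227844],
       [-0.99249889,  0.00556638, -0.12212688],
       [ 0.12211177, -0.00298052, -0.99251188]]), 't': array([0.01670052, 0.65914229, 1.26893484])}
{'fov_y': 71.1812678941353, 'cx': 320.1096015871886, 'cy': 198.59883767928676, 'hand_eye': array([[-2.74251476e-04, -9.60957876e-01, -2.76694571e-01,
         7.12477245e-02],
       [ 9.99999661e-01, -4.78498495e-04,  6.70651083e-04,
         1.33415982e-03],
       [-7.76865376e-04, -2.76694293e-01,  9.60957681e-01,
        -1.43299123e-01],
       [ 0.00000000e+00,  0.00000000e+00,  0.00000000e+00,
         1.00000000e+00]])}
```

View pics/top1.png

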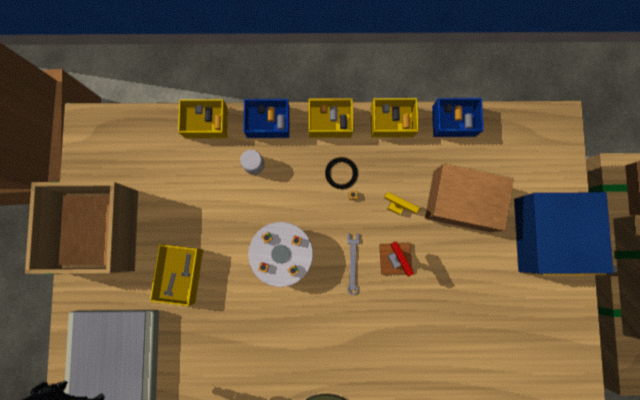

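View pics/scene1.png

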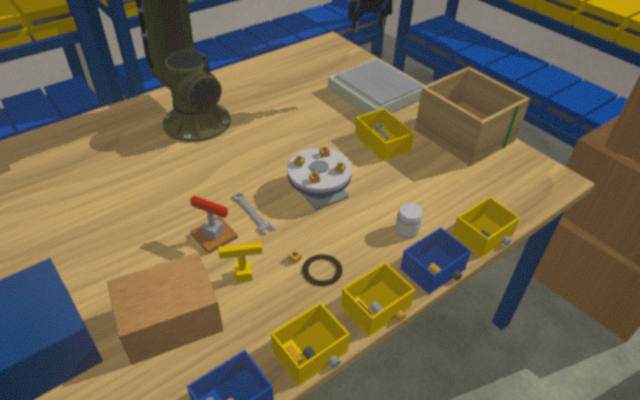

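The red T-handle at top (402,259), on the brown stand with the bar, is the wrench. The yellow T at (402,203) is the look-alike. The pump is at (281,254), with four nuts around it at (267,238), (296,240), (264,267) and (294,269).

```bash
cat > h.py <<'E'
import numpy as np,cv2
from plant import monitor,optics
from scipy.spatial.transform import Rotation as Ro
def cam(n,st=None):
    c=optics.camera_params(n); f=200/np.tan(np.radians(c["fov_y"])/2)
    K=np.array([[f,0,c["cx"]],[0,f,c["cy"]],[0,0,1]])
    if n!="wrist": R,t=c["R"],c["t"]; return K,R.T,-R.T@t
    T=np.eye(4);T[:3,:3]=Ro.from_euler("xyz",st["eef_rot"]).as_matrix();T[:3,3]=st["position"]
    T=T@c["hand_eye"]; return K,T[:3,:3],T[:3,3]
def ray(C,uv,z):
    K,R,o=C; uv=np.atleast_2d(uv); v=(np.linalg.inv(K)@np.c_[uv,np.ones(len(uv))].T).T@R.T
    return o+v*((z-o[2])/v[:,2])[:,None]
def snap(n,name):
    st=monitor.read_state(); p,d=optics.get_image(n); C=cam(n,st)
    cv2.imwrite(f"pics/{name}.png",p[:,:,::-1]); np.savez(name+".npz",p=p,d=d,K=C[0],R=C[1],o=C[2]); return p,d,C
def load(name):
    a=np.load(name+".npz"); return a["p"],a["d"],(a["K"],a["R"],a["o"])
def mask(p,lo,hi):
    return cv2.inRange(cv2.cvtColor(p,cv2.COLOR_RGB2HSV),lo,hi)
def red(p): return mask(p,(0,160,70),(8,255,255))|mask(p,(172,160,70),(180,255,255))
def blobs(m,amin=5):
    n,l,s,c=cv2.connectedComponentsWithStats(m,connectivity=8)
    return [(s[i,4],c[i],l==i) for i in range(1,n) if s[i,4]>=amin]
E
python3 - <<'E'
from h import *
a=np.load("top.npz");p=a["p"];C=cam("top")
for A,c,m in blobs(red(p),15): 
    ys,xs=np.nonzero(m); r=cv2.minAreaRect(np.c_[xs,ys].astype(np.float32)); print("red",A,c,ray(C,c,.121),r, ray(C,cv2.boxPoints(r),.121)[:,:2].round(3).tolist())
hsv=cv2.cvtColor(p,cv2.COLOR_RGB2HSV)
g=mask(p,(0,0,130),(180,50,255)); 
for A,c,m in blobs(g,400): print("grey",A,c,ray(C,c,.082))
E
python3 - <<'E'
import cv2;p=cv2.imread('pics/top1.png')[180:310,225:440]
cv2.imwrite('pics/crop1.png',cv2.resize(p,None,fx=3.6,fy=3.6,interpolation=cv2.INTER_CUBIC))
E
```

```text
red 286 [401.88811189 258.60839161] [[ 0.4939675 -0.2080441  0.121    ]] ((401.9043884277344, 258.3248291015625), (37.19084930419922, 8.459721565246582), 61.38954162597656) [[0.533, -0.175], [0.544, -0.195], [0.456, -0.241], [0.446, -0.221]]
grey 2311 [279.23582865 253.67459974] [[0.50943556 0.12599021 0.082     ]]
```

View pics/crop1.png

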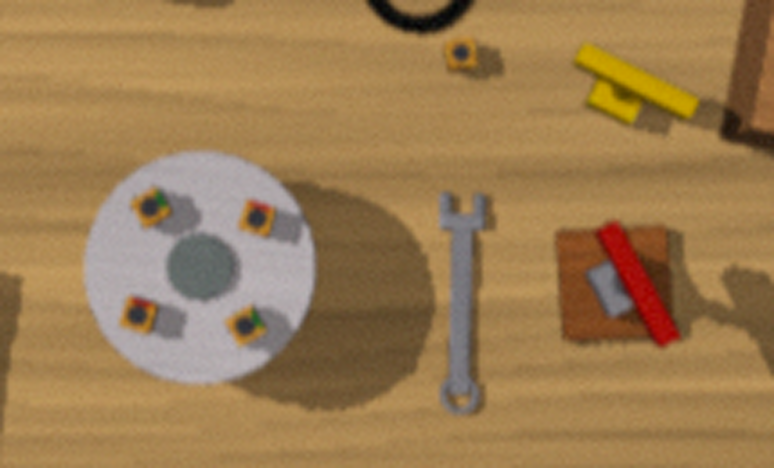

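The crop confirms it: the red T-handle at crop (640,284) stands on the brown stand. The red-striped nuts are at (257,217) and (138,314), the green-striped ones at (150,207) and (247,326).

```bash
cat >> h.py <<'E'
def plan(pos,yaw,n,st=None,start=None):
    st=st or monitor.read_state(); p0,y0=(st["position"],st["eef_rot"][2]) if start is None else start
    p0=np.array(p0);pos=np.array(pos); D=(pos-p0)/n; a=((yaw-y0+np.pi)%(2*np.pi)-np.pi)/n
    out=[]
    for i in range(n):
        y=y0+a*i; c,s=np.cos(y),np.sin(y)
        v=np.array([c*D[0]+s*D[1],s*D[0]-c*D[1],-D[2]])*1000
        out.append([round(float(x),1) for x in v]+[round(-a,3)])
    print("t",round(st["clock"],2),"from",np.round(p0,4),round(y0,3)); 
    for r in out: print(r)
E
python3 -c "
from h import *
plan([.47,-.03,.26],0.2,16)"
```

```text
t 0.1 from [0.1896 0.569  0.2304] -0.322
[28.5, 30.0, -1.9, np.float64(-0.033)]
[27.5, 30.9, -1.9, np.float64(-0.033)]
[26.5, 31.8, -1.9, np.float64(-0.033)]
[25.4, 32.6, -1.9, np.float64(-0.033)]
[24.3, 33.4, -1.9, np.float64(-0.033)]
[23.2, 34.2, -1.9, np.float64(-0.033)]
[22.1, 34.9, -1.9, np.float64(-0.033)]
[20.9, 35.6, -1.9, np.float64(-0.033)]
[19.8, 36.3, -1.9, np.float64(-0.033)]
[18.6, 36.9, -1.9, np.float64(-0.033)]
[17.4, 37.5, -1.9, np.float64(-0.033)]
[16.1, 38.1, -1.9, np.float64(-0.033)]
[14.9, 38.6, -1.9, np.float64(-0.033)]
[13.6, 39.0, -1.9, np.float64(-0.033)]
[12.3, 39.5, -1.9, np.float64(-0.033)]
[11.0, 39.8, -1.9, np.float64(-0.033)]
```

Request:
play_rows --steps '[{"delta_pos":[28.5,30,-2],"rot":[0,0,-0.033]},{"delta_pos":[27.5,31,-2],"rot":[0,0,-0.033]},{"delta_pos":[26.5,32,-2],"rot":[0,0,-0.033]},{"delta_pos":[25.5,32.5,-2],"rot":[0,0,-0.033]},{"delta_pos":[24.5,33.5,-2],"rot":[0,0,-0.033]},{"delta_pos":[23,34,-2],"rot":[0,0,-0.033]},{"delta_pos":[22,35,-2],"rot":[0,0,-0.033]},{"delta_pos":[21,35.5,-2],"rot":[0,0,-0.033]}]' --hand 1 --force 55

```text
clock: 0.9
position: [0.3306, 0.2681, 0.2472]
eef_rot: [-3.142, 0.0, -0.056]
force: [1.8, 0.7, 0.5]
opening: 0.0855
finger_force: 0.0
```

Request:
play_rows --steps '[{"delta_pos":[20,36,-2],"rot":[0,0,-0.033]},{"delta_pos":[18.5,37,-2],"rot":[0,0,-0.033]},{"delta_pos":[17.5,37.5,-2],"rot":[0,0,-0.033]},{"delta_pos":[16,38,-2],"rot":[0,0,-0.033]},{"delta_pos":[15,38.5,-2],"rot":[0,0,-0.033]},{"delta_pos":[13.5,39,-2],"rot":[0,0,-0.033]},{"delta_pos":[12,39.5,-2],"rot":[0,0,-0.033]},{"delta_pos":[11,40,-2],"rot":[0,0,-0.033]}]'

```text
clock: 1.7
position: [0.472, -0.0307, 0.2632]
eef_rot: [-3.141, 0.0, 0.208]
force: [0.3, 1.6, 0.7]
opening: 0.0853
finger_force: 0.0
```

Request:
play_rows --steps '[{"delta_pos":[0,0,0],"rot":[0,0,0]},{"delta_pos":[0,0,0],"rot":[0,0,0]}]'

```text
clock: 1.9
position: [0.4717, -0.0298, 0.2626]
eef_rot: [-3.142, 0.001, 0.203]
force: [-0.5, -0.0, -0.2]
opening: 0.0855
finger_force: 0.0
```

```bash
python3 -c "
from h import *
p,d,C=snap('wrist','w1'); st=monitor.read_state(); print(st['clock'],st['position'],st['eef_rot'])"
```

```text
1.95 [ 0.47155114 -0.02896185  0.26286176] [-3.14145055e+00  9.14014298e-04  2.05227449e-01]
```

View pics/w1.png

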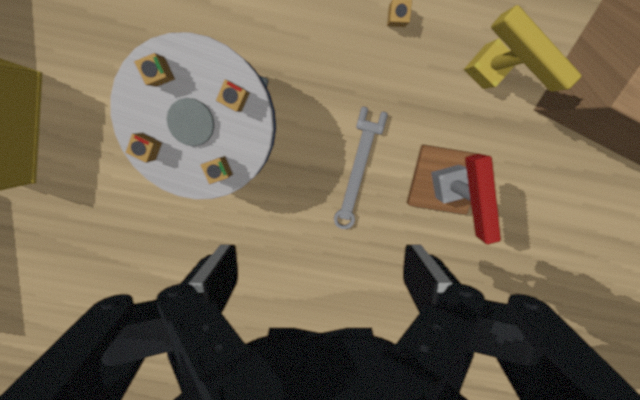

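The wrist view shows the cover at (192,115). Red-striped nuts are at (232,95) and (144,147), green-striped ones at (153,69) and (216,170). The red wrench bar is at (483,200).

```bash
python3 - <<'E'
from h import *
p,d,C=load("w1")
hsv=cv2.cvtColor(p,cv2.COLOR_RGB2HSV)
for A,c,m in blobs(red(p),20):
    z=.121 if A>300 else .102
    print("red",A,c.round(1),ray(C,c,z).round(4), "V",np.percentile(hsv[...,2][m],[10,50,90]))
cov=mask(p,(0,0,120),(180,40,255)); 
for A,c,m in blobs(cov,3000):
    cs,_=cv2.findContours(m.astype(np.uint8),cv2.RETR_EXTERNAL,cv2.CHAIN_APPROX_NONE); pts=cv2.convexHull(max(cs,key=len))[:,0]
    w=ray(C,pts,.082)[:,:2].astype(np.float32); print("cover",A,cv2.minEnclosingCircle(w),cv2.fitEllipse(w))
print(hsv[69,153],hsv[122,190],hsv[60,140],hsv[65,160],hsv[75,160],hsv[200,483],hsv[235,488])
big=cv2.resize(p[20:220,90:300],None,fx=2.9,fy=2.9,interpolation=cv2.INTER_CUBIC); cv2.imwrite("pics/c2.png",big[:,:,::-1])
E
```

```text
red 43 [234.2  86.3] [[0.5535 0.0741 0.102 ]] V [146.2 153.  156. ]
red 47 [141.2 139.6] [[0.4807 0.165  0.102 ]] V [131.2 147.  153. ]
red 2098 [483.  197.2] [[ 0.4967 -0.2028  0.121 ]] V [102. 150. 156.]
cover 17178 ((0.5077770352363586, 0.12205566465854645), 0.08995822072029114) ((0.5077712535858154, 0.12208863347768784), (0.17895634472370148, 0.17898069322109222), 165.86195373535156)
[114  17  75] [ 84  11 119] [ 19 129 170] [ 46 102  95] [ 19 126 166] [  1 179 157] [  1 191 155]
```

View pics/c2.png

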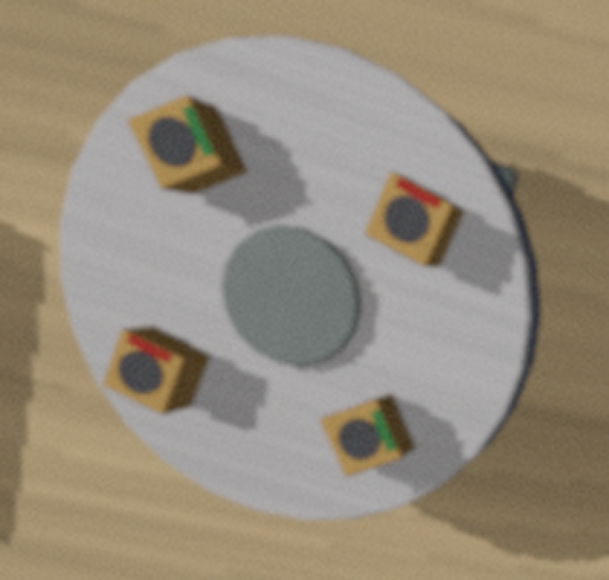

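The crop shows all four nut tops as clean squares with a dark hole and a stripe. I'll rectify each top face to the world plane at z = 0.102 and fit a rectangle.

```bash
cat >> h.py <<'E'
def nuts(p,C,ctr):
    hsv=cv2.cvtColor(p,cv2.COLOR_RGB2HSV); res=[]
    org=mask(p,(12,70,130),(28,255,255)); g=mask(p,(38,70,50),(80,255,255))
    top=org|red(p)|g; K,R,o=C
    for A,c,m in blobs(org,60):
        w=ray(C,c,.102)[0,:2]; 
        if not .04<np.linalg.norm(w-ctr)<.075: continue
        reg=np.zeros_like(org); cv2.circle(reg,tuple(int(x) for x in c),26,255,-1)
        s=top&reg; s=cv2.morphologyEx(s,cv2.MORPH_OPEN,np.ones((2,2),np.uint8))
        ys,xs=np.nonzero(s); W=(ray(C,np.c_[xs,ys],.102)[:,:2]*1000).astype(np.float32)
        (cx,cy),(a,b),ang=cv2.minAreaRect(W)
        st=(red(p)|g)&reg; ys,xs=np.nonzero(st); sw=ray(C,np.c_[xs,ys].mean(0),.102)[0,:2]
        ctrn=np.array([cx,cy])/1000; v=sw-ctrn; yx=np.arctan2(v[1],v[0])
        sq=np.radians(ang); yaw=sq+np.round((yx-sq)/(np.pi/2))*np.pi/2
        col="R" if (red(p)&reg).sum()>(g&reg).sum() else "G"
        res.append((col,ctrn,yaw)); print(col,ctrn.round(4),"size",round(a,1),round(b,1),"yaw rect",round(yaw,3),"stripe",round(yx,3),"r",round(np.linalg.norm(ctrn-ctr)*1000,1),"polar",np.degrees(np.arctan2(*(ctrn-ctr)[::-1])).round(1))
    return res
E
python3 - <<'E'
from h import *
p,d,C=load("w1"); nuts(p,C,np.array([.5078,.1221]))
m=red(p)&mask(p,(0,0,125),(180,255,255))
A,c,b=max(blobs(m),key=lambda t:t[0]); ys,xs=np.nonzero(b)
print("bar",cv2.minAreaRect((ray(C,np.c_[xs,ys],.121)[:,:2]*1000).astype(np.float32)))
s=mask(p,(5,90,60),(15,255,150)); 
for A,c,b in blobs(s,800):
    ys,xs=np.nonzero(b); print("brown",A,c,cv2.minAreaRect((ray(C,np.c_[xs,ys],.016)[:,:2]*1000).astype(np.float32)))
E
```

```text
G [0.5546 0.1613] size 31.4 27.3 yaw rect -1.01 stripe -1.243 r 61.1 polar 40.0
R [0.5434 0.0759] size 23.1 23.3 yaw rect -0.285 stripe -0.179 r 58.3 polar -52.4
R [0.4628 0.1762] size 37.7 43.8 yaw rect -0.29 stripe -0.557 r 70.4 polar 129.8
G [0.4618 0.0844] size 23.8 23.3 yaw rect -1.046 stripe -0.877 r 59.5 polar -140.7
bar ((493.4641418457031, -209.27780151367188), (98.06689453125, 17.2451171875), 27.831438064575195)
brown 5403 [603.63668332  79.13529521] ((665.1563720703125, -396.3952941894531), (177.28897094726562, 155.95481872558594), 77.616455078125)
brown 2443 [440.34138354 180.70528039] ((474.4044189453125, -241.31854248046875), (130.72027587890625, 155.58917236328125), 2.927056312561035)
```

```bash
python3 - <<'E'
s=open("h.py").read()
s=s.replace("        ys,xs=np.nonzero(s); W=","        s=cv2.morphologyEx(s,cv2.MORPH_CLOSE,np.ones((3,3),np.uint8)); s=(max(blobs(s),key=lambda t:t[0])[2]*255).astype(np.uint8)\n        ys,xs=np.nonzero(s); k=np.linalg.norm(ray(C,np.c_[xs,ys],.102)[:,:2]-ctr,axis=1)<.076; xs,ys=xs[k],ys[k]; W=")
s=s.replace("st=(red(p)|g)&reg;","st=(red(p)|g)&s;")
s=s.replace("(12,70,130)","(12,90,140)")
open("h.py","w").write(s)
E
python3 - <<'E'
from h import *
p,d,C=load("w1"); nuts(p,C,np.array([.5078,.1221]))
plan([.4935,-.2093,.15],0.486,8)
E
```

```text
G [0.5523 0.1572] size 22.6 22.6 yaw rect -1.038 stripe -0.849 r 56.7 polar 38.3
R [0.5437 0.0757] size 22.4 23.0 yaw rect -0.298 stripe -0.217 r 58.6 polar -52.3
R [0.4708 0.166 ] size 22.3 22.6 yaw rect -0.304 stripe -0.134 r 57.4 polar 130.1
G [0.462  0.0842] size 22.8 22.9 yaw rect -1.04 stripe -0.908 r 59.5 polar -140.4
t 1.95 from [ 0.4716 -0.029   0.2629] 0.205
[-1.9, 22.6, 14.1, np.float64(-0.035)]
[-2.7, 22.5, 14.1, np.float64(-0.035)]
[-3.5, 22.4, 14.1, np.float64(-0.035)]
[-4.3, 22.3, 14.1, np.float64(-0.035)]
[-5.1, 22.1, 14.1, np.float64(-0.035)]
[-5.8, 21.9, 14.1, np.float64(-0.035)]
[-6.6, 21.7, 14.1, np.float64(-0.035)]
[-7.4, 21.5, 14.1, np.float64(-0.035)]
```

Request:
play_rows --steps '[{"delta_pos":[-2,22.5,14],"rot":[0,0,-0.035]},{"delta_pos":[-2.7,22.5,14],"rot":[0,0,-0.035]},{"delta_pos":[-3.5,22.5,14],"rot":[0,0,-0.035]},{"delta_pos":[-4.3,22.5,14],"rot":[0,0,-0.035]},{"delta_pos":[-5,22,14],"rot":[0,0,-0.035]},{"delta_pos":[-6,22,14],"rot":[0,0,-0.035]},{"delta_pos":[-6.5,21.5,14],"rot":[0,0,-0.035]},{"delta_pos":[-7.5,21.5,14],"rot":[0,0,-0.035]}]'

```text
clock: 2.75
position: [0.4938, -0.2084, 0.151]
eef_rot: [3.141, -0.001, 0.49]
force: [0.4, 0.3, -0.1]
opening: 0.0854
finger_force: 0.0
```

Request:
play_rows --steps '[{"delta_pos":[0,0,0],"rot":[0,0,0]}]'

```text
clock: 2.85
position: [0.4926, -0.2091, 0.1487]
eef_rot: [-3.139, 0.003, 0.487]
force: [-0.2, 1.2, -0.7]
opening: 0.0853
finger_force: 0.0
```

```bash
python3 - <<'E'
from h import *
p,d,C=snap("wrist","w2")
m=red(p)&mask(p,(0,0,125),(180,255,255))
A,c,b=max(blobs(m),key=lambda t:t[0]); ys,xs=np.nonzero(b)
print("bar",c,cv2.minAreaRect((ray(C,np.c_[xs,ys],.121)[:,:2]*1000).astype(np.float32)))
plan([.4935,-.2093,.089],0.486,4)
E
```

```text
bar [319.86196423 211.3280459 ] ((498.88592529296875, -207.15029907226562), (88.19939422607422, 16.317434310913086), 27.417200088500977)
t 2.9 from [ 0.493  -0.2085  0.1501] 0.486
[0.0, 0.2, 15.3, np.float64(0.0)]
[0.0, 0.2, 15.3, np.float64(0.0)]
[0.0, 0.2, 15.3, np.float64(0.0)]
[0.0, 0.2, 15.3, np.float64(0.0)]
```

View pics/w2.png

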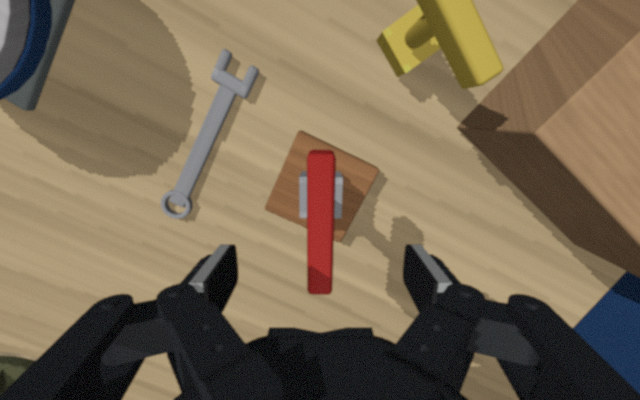

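Red bar spans (320,150) to (320,293), centred between the fingers, with the brown stand below it. The mask threshold cut off the shaded end, so I'll re-measure.

```bash
python3 - <<'E'
from h import *
p,d,C=load("w2")
m=red(p)
A,c,b=max(blobs(m),key=lambda t:t[0]); ys,xs=np.nonzero(b)
print("bar",cv2.minAreaRect((ray(C,np.c_[xs,ys],.121)[:,:2]*1000).astype(np.float32)))
q=ray(C,[[302,130],[379,166],[343,241],[266,208]],.016); print(q.round(4)[:,:2].tolist(),q.mean(0))
E
```

```text
bar ((494.38250732421875, -209.9989776611328), (100.23931121826172, 17.226919174194336), 27.246334075927734)
[[0.5368, -0.1677], [0.5415, -0.251], [0.4538, -0.259], [0.449, -0.1702]] [ 0.49529163 -0.21197622  0.016     ]
```

Request:
play_rows --steps '[{"delta_pos":[0.3,1.2,16],"rot":[0,0,0.006]},{"delta_pos":[0,0,16],"rot":[0,0,0]},{"delta_pos":[0,0,16],"rot":[0,0,0]},{"delta_pos":[0,0,13],"rot":[0,0,0]},{"delta_pos":[0,0,0],"rot":[0,0,0]}]'

```text
clock: 3.4
position: [0.493, -0.2092, 0.0876]
eef_rot: [-3.139, 0.003, 0.481]
force: [0.2, 1.1, 0.1]
opening: 0.0857
finger_force: 0.0
```

Request:
play_rows --steps '[{"delta_pos":[0,0,0],"rot":[0,0,0]},{"delta_pos":[0,0,0],"rot":[0,0,0]},{"delta_pos":[0,0,0],"rot":[0,0,0]},{"delta_pos":[0,0,0],"rot":[0,0,0]},{"delta_pos":[0,0,0],"rot":[0,0,0]},{"delta_pos":[0,0,0],"rot":[0,0,0]},{"delta_pos":[0,0,0],"rot":[0,0,0]}]' --hand -1 --force 60

```text
clock: 4.1
position: [0.4945, -0.2103, 0.0908]
eef_rot: [3.141, -0.0, 0.48]
force: [0.2, -0.3, 2.2]
opening: 0.0173
finger_force: 62.0
```

Request:
play_rows --steps '[{"delta_pos":[0,0,-10],"rot":[0,0,0]},{"delta_pos":[0,0,-25],"rot":[0,0,0]},{"delta_pos":[0,0,-35],"rot":[0,0,0]},{"delta_pos":[0,0,-40],"rot":[0,0,0]}]'

```text
clock: 4.5
position: [0.4933, -0.2098, 0.2004]
eef_rot: [-3.139, 0.002, 0.48]
force: [0.4, 0.4, -2.8]
opening: 0.0169
finger_force: 61.4
```

```bash
python3 - <<'E'
from h import *
st=monitor.read_state(); print(st)
plan([.5438,.0758,.20],-.30,11)
E
```

```text
{'clock': 4.5, 'joints': array([-2.74097741e-02, -1.28792906e-01, -1.34557672e-01, -7.24965782e-04,
       -1.56826736e+00,  2.07834731e+00]), 'joint_vel': array([ 4.63033566e-04, -4.71024543e-02,  7.16257576e-01,  7.95718572e-03,
       -7.34799025e-01,  6.69547268e-04]), 'effort': array([-2.83556487e-01, -2.95900100e+01,  3.29446435e+01,  7.28863567e+00,
        8.81184004e-01, -7.25578820e-05]), 'position': array([ 0.49333998, -0.209848  ,  0.20036867]), 'eef_rot': array([-3.13938636e+00,  2.47553139e-03,  4.80140934e-01]), 'force': array([ 0.44870803,  0.40364702, -2.80564266]), 'ft_torque': array([-0.03347856, -0.1712828 ,  0.03810351]), 'finger_force': 61.42888426780701, 'opening': 0.016910471791684787}
t 4.5 from [ 0.4933 -0.2098  0.2004] 0.48
[16.1, -20.9, 0.0, np.float64(0.071)]
[14.5, -22.0, 0.0, np.float64(0.071)]
[12.9, -23.0, 0.0, np.float64(0.071)]
[11.3, -23.8, 0.0, np.float64(0.071)]
[9.6, -24.6, 0.0, np.float64(0.071)]
[7.8, -25.2, 0.0, np.float64(0.071)]
[6.0, -25.7, 0.0, np.float64(0.071)]
[4.2, -26.0, 0.0, np.float64(0.071)]
[2.3, -26.3, 0.0, np.float64(0.071)]
[0.4, -26.4, 0.0, np.float64(0.071)]
[-1.4, -26.3, 0.0, np.float64(0.071)]
```

Request:
play_rows --steps '[{"delta_pos":[16,-21,0],"rot":[0,0,0.071]},{"delta_pos":[14.5,-22,0],"rot":[0,0,0.071]},{"delta_pos":[13,-23,0],"rot":[0,0,0.071]},{"delta_pos":[11.3,-23.8,0],"rot":[0,0,0.071]},{"delta_pos":[9.6,-24.6,0],"rot":[0,0,0.071]},{"delta_pos":[7.8,-25.2,0],"rot":[0,0,0.071]}]'

```text
clock: 5.1
position: [0.5215, -0.0531, 0.2003]
eef_rot: [-3.141, 0.001, 0.051]
force: [0.8, 0.2, -2.6]
opening: 0.0175
finger_force: 61.5
```

Request:
play_rows --steps '[{"delta_pos":[6,-25.7,0],"rot":[0,0,0.071]},{"delta_pos":[4.2,-26,0],"rot":[0,0,0.071]},{"delta_pos":[2.3,-26.3,0],"rot":[0,0,0.071]},{"delta_pos":[0.4,-26.4,0],"rot":[0,0,0.071]},{"delta_pos":[-1.4,-26.3,0],"rot":[0,0,0.071]},{"delta_pos":[0,0,0],"rot":[0,0,0]},{"delta_pos":[0,0,0],"rot":[0,0,0]}]'

```text
clock: 5.8
position: [0.5445, 0.0759, 0.2]
eef_rot: [3.141, 0.001, -0.299]
force: [0.8, 0.2, -2.1]
opening: 0.0169
finger_force: 61.6
```

```bash
python3 - <<'E'
from h import *
p,d,C=snap("wrist","w3"); st=monitor.read_state(); print(st['position'],st['eef_rot'],st['ft_torque'],st['clock'])
nuts(p,C,np.array([.5073,.1210]))
E
```

```text
[0.54459469 0.07537057 0.20018664] [ 3.14094657e+00  6.09696812e-04 -2.99829219e-01] [-0.01719866 -0.03826721  0.03943612] 5.85
G [0.5517 0.1578] size 22.9 22.6 yaw rect -1.035 stripe -0.919 r 57.7 polar 39.7
```

View pics/w3.png

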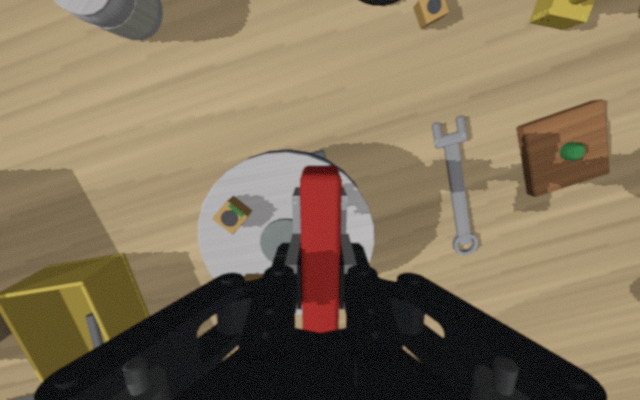

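The wrench hangs straight in the fingers, bar at (320,240), over the red nut. The empty peg is visible at (573,151). The green nut re-measures the same, so I descend.

Request:
play_rows --steps '[{"delta_pos":[-0.6,0,12],"rot":[0,0,0]},{"delta_pos":[0,0,9],"rot":[0,0,0]},{"delta_pos":[0,0,2.5],"rot":[0,0,0]},{"delta_pos":[0,0,2.5],"rot":[0,0,0]},{"delta_pos":[0,0,2.5],"rot":[0,0,0]}]'

```text
clock: 6.35
position: [0.5445, 0.0755, 0.1722]
eef_rot: [-3.142, -0.001, -0.301]
force: [-0.9, 0.2, 5.8]
opening: 0.017
finger_force: 62.7
```

```bash
python3 - <<'E'
from h import *
st=monitor.read_state(); print(st['position'],st['eef_rot'],st['force'],st['ft_torque'],st['clock'])
p,d,C=load("w3"); g=mask(p,(45,100,40),(80,255,255))
for A,c,m in blobs(g,60): print(A,c,ray(C,c,.027))
E
```

```text
[0.54449827 0.0755283  0.17215278] [-3.14154203e+00 -8.94018273e-04 -3.00970279e-01] [-0.86551622  0.23721764  5.83623033] [0.0497674  0.55693612 0.02942571] 6.35
341 [572.29032258 150.93841642] [[ 0.49446491 -0.20715135  0.027     ]]
```

Request:
play_rows --steps '[{"delta_pos":[-1.4,0.4,0],"rot":[0,0,0]},{"delta_pos":[0,0,1.5],"rot":[0,0,0]},{"delta_pos":[0,0,1.5],"rot":[0,0,0]}]'

```text
clock: 6.65
position: [0.5434, 0.0761, 0.1702]
eef_rot: [-3.14, -0.002, -0.301]
force: [0.6, 0.6, -1.8]
opening: 0.0168
finger_force: 61.7
```

```bash
cat >> h.py <<'E'
def s():
    st=monitor.read_state(); print("t %.2f pos %s yaw %.3f F %s M %s"%(st['clock'],st['position'].round(4),st['eef_rot'][2],st['force'].round(1),st['ft_torque'].round(2)))
E
python3 -c "
from h import *
s()"
```

```text
t 6.65 pos [0.5434 0.0761 0.1702] yaw -0.301 F [ 0.6  0.6 -1.8] M [ 0.45 -0.24  0.02]
```

Request:
play_rows --steps '[{"delta_pos":[0,0,3],"rot":[0,0,0]},{"delta_pos":[0,0,3],"rot":[0,0,0]},{"delta_pos":[0,0,2.5],"rot":[0,0,0]},{"delta_pos":[0,0,0],"rot":[0,0,0.05]},{"delta_pos":[0,0,0],"rot":[0,0,0.05]},{"delta_pos":[0,0,0],"rot":[0,0,0.1]}]'

```text
clock: 7.25
position: [0.5438, 0.0769, 0.1599]
eef_rot: [-3.139, -0.001, -0.503]
force: [4.9, 3.4, -4.5]
opening: 0.0171
finger_force: 61.9
```

```bash
python3 -c "
from h import *
s()"
```

```text
t 7.25 pos [0.5438 0.0769 0.1599] yaw -0.503 F [ 4.9  3.4 -4.5] M [ 1.47 -2.1   0.15]
```

Request:
play_rows --steps '[{"delta_pos":[0,0,0],"rot":[0,0,0.11]},{"delta_pos":[0,0,0],"rot":[0,0,0.11]},{"delta_pos":[0,0,0],"rot":[0,0,0.11]},{"delta_pos":[0,0,0],"rot":[0,0,0.11]},{"delta_pos":[0,0,0],"rot":[0,0,0.11]},{"delta_pos":[0,0,0],"rot":[0,0,0.1]},{"delta_pos":[0,0,0],"rot":[0,0,0]}]'

```text
clock: 7.95
position: [0.5432, 0.0765, 0.1599]
eef_rot: [-3.14, 0.001, -1.151]
force: [3.2, 3.1, -3.4]
opening: 0.0168
finger_force: 61.8
```

```bash
python3 -c "
from h import *
s()"
```

```text
t 7.95 pos [0.5432 0.0765 0.1599] yaw -1.151 F [ 3.2  3.1 -3.4] M [ 1.42 -1.35  0.04]
```

```bash
python3 -c "
from h import *
plan([.4708,.1662,.19],-.30,6,start=([.5433,.0765,.19],-1.08))"
```

```text
t 7.95 from [0.5433 0.0765 0.19  ] -1.08
[-18.9, 3.6, -0.0, -0.13]
[-19.2, 1.1, -0.0, -0.13]
[-19.2, -1.4, -0.0, -0.13]
[-18.8, -3.8, -0.0, -0.13]
[-18.2, -6.2, -0.0, -0.13]
[-17.2, -8.6, -0.0, -0.13]
```

Request:
play_rows --steps '[{"delta_pos":[0,0,0],"rot":[0,0,-0.07]},{"delta_pos":[0,0,-5],"rot":[0,0,0]},{"delta_pos":[0,0,-10],"rot":[0,0,0]},{"delta_pos":[0,0,-15],"rot":[0,0,0]}]'

```text
clock: 8.35
position: [0.5417, 0.0751, 0.1895]
eef_rot: [3.137, -0.0, -1.08]
force: [1.1, -0.2, -2.9]
opening: 0.0174
finger_force: 61.5
```

Request:
play_rows --steps '[{"delta_pos":[-18.9,3.6,0],"rot":[0,0,-0.13]},{"delta_pos":[-19.2,1.1,0],"rot":[0,0,-0.13]},{"delta_pos":[-19.2,-1.4,0],"rot":[0,0,-0.13]},{"delta_pos":[-18.8,-3.8,0],"rot":[0,0,-0.13]},{"delta_pos":[-18.2,-6.2,0],"rot":[0,0,-0.13]},{"delta_pos":[-16,-10.4,0],"rot":[0,0,-0.13]},{"delta_pos":[0,0,0],"rot":[0,0,0]},{"delta_pos":[0,0,5],"rot":[0,0,0]}]'

```text
clock: 9.15
position: [0.4724, 0.1666, 0.1864]
eef_rot: [-3.141, -0.001, -0.302]
force: [0.2, 1.0, -2.4]
opening: 0.017
finger_force: 61.7
```

```bash
python3 -c "
from h import *
s();p,d,C=snap('wrist','w4');s();nuts(p,C,np.array([.5073,.1210]))"
```

```text
t 9.15 pos [0.4724 0.1666 0.1864] yaw -0.302 F [ 0.2  1.  -2.4] M [ 0.01 -0.06  0.01]
t 9.20 pos [0.4721 0.1662 0.1847] yaw -0.302 F [ 0.5 -0.3 -4.5] M [0.01 0.1  0.03]
R [0.5433 0.0772] size 24.3 23.9 yaw rect -1.006 stripe -0.967 r 56.7 polar -50.6
G [0.5516 0.1578] size 23.2 22.8 yaw rect -1.015 stripe -0.901 r 57.6 polar 39.7
G [0.4624 0.0857] size 24.5 22.4 yaw rect -1.047 stripe -1.072 r 57.1 polar -141.8
```

Request:
play_rows --steps '[{"delta_pos":[-1.2,0.4,6],"rot":[0,0,0]},{"delta_pos":[0,0,2.5],"rot":[0,0,0]},{"delta_pos":[0,0,2.5],"rot":[0,0,0]},{"delta_pos":[0,0,2.5],"rot":[0,0,0]},{"delta_pos":[0,0,2],"rot":[0,0,0]}]'

```text
clock: 9.7
position: [0.4711, 0.1666, 0.1697]
eef_rot: [3.141, -0.0, -0.301]
force: [-0.6, 0.5, -2.3]
opening: 0.0169
finger_force: 61.5
```

```bash
python3 -c "
from h import *
s()"
```

```text
t 9.70 pos [0.4711 0.1666 0.1697] yaw -0.301 F [-0.6  0.5 -2.3] M [-0.02  0.02  0.04]
```

Went on cleanly with no contact force. Seat it and turn.

Request:
play_rows --steps '[{"delta_pos":[0,0,3],"rot":[0,0,0]},{"delta_pos":[0,0,3],"rot":[0,0,0]},{"delta_pos":[0,0,3],"rot":[0,0,0.05]},{"delta_pos":[0,0,0],"rot":[0,0,0.1]},{"delta_pos":[0,0,0],"rot":[0,0,0.11]},{"delta_pos":[0,0,0],"rot":[0,0,0.11]}]'

```text
clock: 10.3
position: [0.4712, 0.1673, 0.1604]
eef_rot: [-3.14, 0.0, -0.675]
force: [2.6, 1.4, -4.3]
opening: 0.0174
finger_force: 61.5
```

```bash
python3 -c "
from h import *
s()"
```

```text
t 10.30 pos [0.4712 0.1673 0.1604] yaw -0.675 F [ 2.6  1.4 -4.3] M [ 0.52 -0.77  0.16]
```

Request:
play_rows --steps '[{"delta_pos":[0,0,0],"rot":[0,0,0.11]},{"delta_pos":[0,0,0],"rot":[0,0,0.11]},{"delta_pos":[0,0,0],"rot":[0,0,0.11]},{"delta_pos":[0,0,0],"rot":[0,0,0.11]},{"delta_pos":[0,0,0],"rot":[0,0,0]}]'

```text
clock: 10.8
position: [0.4708, 0.1671, 0.1604]
eef_rot: [3.141, 0.001, -1.111]
force: [0.1, 0.6, -3.8]
opening: 0.0168
finger_force: 61.5
```

```bash
python3 -c "
from h import *
s()"
```

```text
t 10.80 pos [0.4708 0.1671 0.1604] yaw -1.111 F [ 0.1  0.6 -3.8] M [0.55 0.   0.04]
```

Both red nuts have had their eighth. The socket is already on this one, so I'll start round two here and go gently to its stop.

Request:
play_rows --steps '[{"delta_pos":[0,0,0],"rot":[0,0,0]},{"delta_pos":[0,0,0],"rot":[0,0,0.09]},{"delta_pos":[0,0,0],"rot":[0,0,0.09]},{"delta_pos":[0,0,0],"rot":[0,0,0.09]},{"delta_pos":[0,0,0],"rot":[0,0,0.06]},{"delta_pos":[0,0,0],"rot":[0,0,0.03]}]'

```text
clock: 11.4
position: [0.4705, 0.1671, 0.1606]
eef_rot: [3.141, 0.001, -1.47]
force: [-2.4, 3.2, -2.5]
opening: 0.0172
finger_force: 61.5
```

```bash
python3 -c "
from h import *
s()"
```

```text
t 11.40 pos [0.4705 0.1671 0.1606] yaw -1.470 F [-2.4  3.2 -2.5] M [1.03 1.02 0.18]
```

Request:
play_rows --steps '[{"delta_pos":[0,0,0],"rot":[0,0,0.025]},{"delta_pos":[0,0,0],"rot":[0,0,0.025]}]'

```text
clock: 11.6
position: [0.4705, 0.167, 0.1605]
eef_rot: [3.141, 0.0, -1.521]
force: [-3.7, 3.6, -3.1]
opening: 0.0168
finger_force: 61.5
```

```bash
python3 -c "
from h import *
s()"
```

```text
t 11.60 pos [0.4705 0.167  0.1605] yaw -1.521 F [-3.7  3.6 -3.1] M [1.3  1.55 0.12]
```

Request:
play_rows --steps '[{"delta_pos":[0,0,0],"rot":[0,0,0.025]},{"delta_pos":[0,0,0],"rot":[0,0,0.02]}]'

```text
clock: 11.8
position: [0.4705, 0.167, 0.1605]
eef_rot: [3.14, 0.0, -1.566]
force: [-4.3, 4.2, -2.7]
opening: 0.017
finger_force: 61.5
```

```bash
python3 -c "
from h import *
s()"
```

```text
t 11.80 pos [0.4705 0.167  0.1605] yaw -1.566 F [-4.3  4.2 -2.7] M [1.39 1.79 0.15]
```

Request:
play_rows --steps '[{"delta_pos":[0,0,0],"rot":[0,0,0.025]},{"delta_pos":[0,0,0],"rot":[0,0,0.02]}]'

```text
clock: 12.0
position: [0.4705, 0.167, 0.1605]
eef_rot: [3.14, 0.0, -1.611]
force: [-4.3, 3.5, -2.2]
opening: 0.0175
finger_force: 61.5
```

```bash
python3 -c "
from h import *
s()"
```

```text
t 12.00 pos [0.4705 0.167  0.1605] yaw -1.611 F [-4.3  3.5 -2.2] M [1.45 1.88 0.19]
```

Request:
play_rows --steps '[{"delta_pos":[0,0,0],"rot":[0,0,0.02]},{"delta_pos":[0,0,0],"rot":[0,0,0.02]}]'

```text
clock: 12.2
position: [0.4704, 0.1671, 0.1605]
eef_rot: [3.14, 0.0, -1.651]
force: [-4.9, 4.4, -2.7]
opening: 0.0172
finger_force: 61.5
```

```bash
python3 -c "
from h import *
s()"
```

```text
t 12.20 pos [0.4704 0.1671 0.1605] yaw -1.651 F [-4.9  4.4 -2.7] M [1.54 1.97 0.14]
```

Request:
play_rows --steps '[{"delta_pos":[0,0,0],"rot":[0,0,0.02]},{"delta_pos":[0,0,0],"rot":[0,0,0.02]}]'

```text
clock: 12.4
position: [0.4704, 0.1671, 0.1605]
eef_rot: [3.14, 0.0, -1.691]
force: [-4.4, 3.7, -3.3]
opening: 0.0169
finger_force: 61.5
```

```bash
python3 -c "
from h import *
s()"
```

```text
t 12.40 pos [0.4704 0.1671 0.1605] yaw -1.691 F [-4.4  3.7 -3.3] M [1.54 2.04 0.18]
```

Request:
play_rows --steps '[{"delta_pos":[0,0,0],"rot":[0,0,0.02]},{"delta_pos":[0,0,0],"rot":[0,0,0.02]}]'

```text
clock: 12.6
position: [0.4703, 0.1671, 0.1605]
eef_rot: [3.14, 0.0, -1.731]
force: [-5.9, 4.5, -2.1]
opening: 0.0172
finger_force: 61.5
```

```bash
python3 -c "
from h import *
s()"
```

```text
t 12.60 pos [0.4703 0.1671 0.1605] yaw -1.731 F [-5.9  4.5 -2.1] M [1.57 2.2  0.18]
```

Request:
play_rows --steps '[{"delta_pos":[0,0,0],"rot":[0,0,0.02]},{"delta_pos":[0,0,0],"rot":[0,0,0.02]}]'

```text
clock: 12.8
position: [0.4703, 0.1672, 0.1605]
eef_rot: [3.14, 0.0, -1.771]
force: [-5.1, 4.2, -0.3]
opening: 0.0173
finger_force: 61.5
```

```bash
python3 -c "
from h import *
s()"
```

```text
t 12.80 pos [0.4703 0.1672 0.1605] yaw -1.771 F [-5.1  4.2 -0.3] M [1.61 2.28 0.18]
```

Request:
play_rows --steps '[{"delta_pos":[0,0,0],"rot":[0,0,0.02]},{"delta_pos":[0,0,0],"rot":[0,0,0.02]}]'

```text
clock: 13.0
position: [0.4703, 0.1672, 0.1605]
eef_rot: [3.14, 0.0, -1.811]
force: [-5.7, 3.8, -1.7]
opening: 0.017
finger_force: 61.5
```

```bash
python3 -c "
from h import *
s()"
```

```text
t 13.00 pos [0.4703 0.1672 0.1605] yaw -1.811 F [-5.7  3.8 -1.7] M [1.75 2.34 0.13]
```

Request:
play_rows --steps '[{"delta_pos":[0,0,0],"rot":[0,0,0.025]},{"delta_pos":[0,0,0],"rot":[0,0,0.025]}]'

```text
clock: 13.2
position: [0.4703, 0.1673, 0.1605]
eef_rot: [3.14, 0.0, -1.86]
force: [-5.0, 5.0, -2.0]
opening: 0.0169
finger_force: 61.9
```

```bash
python3 -c "
from h import *
s()"
```

```text
t 13.20 pos [0.4703 0.1673 0.1605] yaw -1.860 F [-5.  5. -2.] M [1.76 2.39 0.78]
```

Stop felt: 0.78 N m at yaw -1.86. I'll relieve the torque, lift, and go to the opposite red nut.

```bash
python3 -c "
from h import *
plan([.5435,.0771,.19],-1.02,6,start=([.4703,.1670,.19],-1.70))"
```

```text
t 13.2 from [0.4703 0.167  0.19  ] -1.7
[13.3, -14.0, -0.0, -0.113]
[14.8, -12.4, -0.0, -0.113]
[16.1, -10.7, -0.0, -0.113]
[17.2, -8.8, -0.0, -0.113]
[18.1, -6.8, -0.0, -0.113]
[18.7, -4.7, -0.0, -0.113]
```

Request:
play_rows --steps '[{"delta_pos":[0,0,0],"rot":[0,0,-0.08]},{"delta_pos":[0,0,0],"rot":[0,0,-0.08]},{"delta_pos":[0,0,-5],"rot":[0,0,0]},{"delta_pos":[0,0,-10],"rot":[0,0,0]},{"delta_pos":[0,0,-15],"rot":[0,0,0]}]'

```text
clock: 13.7
position: [0.4711, 0.1661, 0.1917]
eef_rot: [-3.141, -0.001, -1.703]
force: [-0.6, 0.7, -2.4]
opening: 0.0174
finger_force: 61.4
```

Request:
play_rows --steps '[{"delta_pos":[13.3,-14,0],"rot":[0,0,-0.113]},{"delta_pos":[14.8,-12.4,0],"rot":[0,0,-0.113]},{"delta_pos":[16.1,-10.7,0],"rot":[0,0,-0.113]},{"delta_pos":[17.2,-8.8,0],"rot":[0,0,-0.113]},{"delta_pos":[18.1,-6.8,0],"rot":[0,0,-0.113]},{"delta_pos":[17.5,-4.5,0],"rot":[0,0,-0.113]},{"delta_pos":[0,0,6],"rot":[0,0,0]},{"delta_pos":[0,0,0],"rot":[0,0,0]}]'

```text
clock: 14.5
position: [0.5433, 0.0773, 0.1848]
eef_rot: [3.141, -0.0, -1.026]
force: [0.0, 0.4, -3.7]
opening: 0.017
finger_force: 61.4
```

```bash
python3 -c "
from h import *
s();p,d,C=snap('wrist','w5');s();nuts(p,C,np.array([.5073,.1210]))"
```

```text
t 14.50 pos [0.5433 0.0773 0.1848] yaw -1.026 F [ 0.   0.4 -3.7] M [0.05 0.07 0.02]
t 14.55 pos [0.5432 0.0777 0.1851] yaw -1.025 F [ 0.5 -0.  -3.6] M [-0.04  0.02  0.02]
G [0.4618 0.0861] size 23.8 21.9 yaw rect -1.027 stripe -1.032 r 57.3 polar -142.5
G [0.5553 0.1573] size 17.6 15.3 yaw rect -1.027 stripe -1.277 r 60.2 polar 37.1
```

Request:
play_rows --steps '[{"delta_pos":[0,0,6],"rot":[0,0,0]},{"delta_pos":[0,0,2.5],"rot":[0,0,0]},{"delta_pos":[0,0,2.5],"rot":[0,0,0]},{"delta_pos":[0,0,2.5],"rot":[0,0,0]},{"delta_pos":[0,0,2],"rot":[0,0,0]}]'

```text
clock: 15.05
position: [0.5432, 0.0778, 0.1691]
eef_rot: [3.141, -0.0, -1.023]
force: [0.4, -0.1, -2.4]
opening: 0.017
finger_force: 61.5
```

Request:
play_rows --steps '[{"delta_pos":[0,0,3],"rot":[0,0,0]},{"delta_pos":[0,0,3],"rot":[0,0,0]},{"delta_pos":[0,0,3],"rot":[0,0,0.05]},{"delta_pos":[0,0,0],"rot":[0,0,0.1]},{"delta_pos":[0,0,0],"rot":[0,0,0.11]},{"delta_pos":[0,0,0],"rot":[0,0,0.11]},{"delta_pos":[0,0,0],"rot":[0,0,0.11]},{"delta_pos":[0,0,0],"rot":[0,0,0.09]}]'

```text
clock: 15.85
position: [0.543, 0.0774, 0.16]
eef_rot: [3.141, -0.001, -1.597]
force: [-0.4, -0.4, -1.8]
opening: 0.0171
finger_force: 61.6
```

```bash
python3 -c "
from h import *
s()"
```

```text
t 15.85 pos [0.543  0.0774 0.16  ] yaw -1.597 F [-0.4 -0.4 -1.8] M [-0.22  0.38  0.17]
```

Request:
play_rows --steps '[{"delta_pos":[0,0,0],"rot":[0,0,0.025]},{"delta_pos":[0,0,0],"rot":[0,0,0.025]}]'

```text
clock: 16.05
position: [0.543, 0.0775, 0.16]
eef_rot: [3.141, -0.001, -1.643]
force: [-0.1, -0.8, -3.6]
opening: 0.0172
finger_force: 61.5
```

```bash
python3 -c "
from h import *
s()"
```

```text
t 16.05 pos [0.543  0.0775 0.16  ] yaw -1.643 F [-0.1 -0.8 -3.6] M [-0.38  0.46  0.13]
```

Request:
play_rows --steps '[{"delta_pos":[0,0,0],"rot":[0,0,0.025]},{"delta_pos":[0,0,0],"rot":[0,0,0.025]}]'

```text
clock: 16.25
position: [0.543, 0.0776, 0.16]
eef_rot: [3.141, -0.001, -1.694]
force: [-2.2, -1.9, -3.4]
opening: 0.017
finger_force: 61.5
```

```bash
python3 -c "
from h import *
s()"
```

```text
t 16.25 pos [0.543  0.0776 0.16  ] yaw -1.694 F [-2.2 -1.9 -3.4] M [-0.47  0.74  0.09]
```

Request:
play_rows --steps '[{"delta_pos":[0,0,0],"rot":[0,0,0.025]},{"delta_pos":[0,0,0],"rot":[0,0,0.025]}]'

```text
clock: 16.45
position: [0.543, 0.0776, 0.16]
eef_rot: [3.141, -0.0, -1.745]
force: [-3.0, -0.7, -3.0]
opening: 0.017
finger_force: 61.4
```

```bash
python3 -c "
from h import *
s()"
```

```text
t 16.45 pos [0.543  0.0776 0.16  ] yaw -1.745 F [-3.  -0.7 -3. ] M [-0.5   0.98  0.19]
```

Request:
play_rows --steps '[{"delta_pos":[0,0,0],"rot":[0,0,0.025]},{"delta_pos":[0,0,0],"rot":[0,0,0.025]}]'

```text
clock: 16.65
position: [0.543, 0.0777, 0.16]
eef_rot: [3.141, -0.0, -1.794]
force: [-2.1, -1.0, -4.2]
opening: 0.0171
finger_force: 61.7
```

```bash
python3 -c "
from h import *
s()"
```

```text
t 16.65 pos [0.543  0.0777 0.16  ] yaw -1.794 F [-2.1 -1.  -4.2] M [-0.45  1.16  0.85]
```

Second red nut is at its stop (0.85 N m). Next, the green nut at (0.462,0.086).

```bash
python3 -c "
from h import *
plan([.4619,.0855,.185],-1.035,6,start=([.5432,.0775,.19],-1.634))"
```

```text
t 16.65 from [0.5432 0.0775 0.19  ] -1.634
[-0.5, 13.6, 0.8, -0.1]
[-1.8, 13.5, 0.8, -0.1]
[-3.2, 13.2, 0.8, -0.1]
[-4.5, 12.9, 0.8, -0.1]
[-5.7, 12.4, 0.8, -0.1]
[-6.9, 11.7, 0.8, -0.1]
```

Request:
play_rows --steps '[{"delta_pos":[0,0,0],"rot":[0,0,-0.08]},{"delta_pos":[0,0,0],"rot":[0,0,-0.08]},{"delta_pos":[0,0,-5],"rot":[0,0,0]},{"delta_pos":[0,0,-10],"rot":[0,0,0]},{"delta_pos":[0,0,-15],"rot":[0,0,0]}]'

```text
clock: 17.15
position: [0.5434, 0.0777, 0.1913]
eef_rot: [-3.141, -0.0, -1.635]
force: [0.6, 1.0, -1.3]
opening: 0.0173
finger_force: 61.4
```

Request:
play_rows --steps '[{"delta_pos":[-0.5,13.6,1],"rot":[0,0,-0.1]},{"delta_pos":[-1.8,13.5,1],"rot":[0,0,-0.1]},{"delta_pos":[-3.2,13.2,1],"rot":[0,0,-0.1]},{"delta_pos":[-4.5,12.9,1],"rot":[0,0,-0.1]},{"delta_pos":[-5.7,12.4,1],"rot":[0,0,-0.1]},{"delta_pos":[-6.9,11.7,1],"rot":[0,0,-0.1]},{"delta_pos":[0,0,0],"rot":[0,0,0]},{"delta_pos":[0,0,0],"rot":[0,0,0]}]'

```text
clock: 17.95
position: [0.4625, 0.0858, 0.1859]
eef_rot: [-3.139, -0.0, -1.035]
force: [0.4, -0.1, -2.8]
opening: 0.0168
finger_force: 61.6
```

```bash
python3 -c "
from h import *
s();p,d,C=snap('wrist','w6');s();nuts(p,C,np.array([.5073,.1213]))"
```

```text
t 17.95 pos [0.4625 0.0858 0.1859] yaw -1.035 F [ 0.4 -0.1 -2.8] M [-0.03 -0.05 -0.01]
t 18.00 pos [0.4626 0.0857 0.1855] yaw -1.035 F [ 0.5 -0.4 -2.6] M [-0.06 -0.01  0.02]
R [0.5428 0.0771] size 23.0 23.2 yaw rect -1.586 stripe -1.451 r 56.7 polar -51.3
G [0.5517 0.1585] size 22.7 21.4 yaw rect -1.035 stripe -0.85 r 58.0 polar 39.9
R [0.4777 0.1666] size 23.0 10.5 yaw rect -1.799 stripe -1.935 r 54.1 polar 123.2
```

Request:
play_rows --steps '[{"delta_pos":[0,0,6.5],"rot":[0,0,0]},{"delta_pos":[0,0,2.5],"rot":[0,0,0]},{"delta_pos":[0,0,2.5],"rot":[0,0,0]},{"delta_pos":[0,0,2.5],"rot":[0,0,0]},{"delta_pos":[0,0,2],"rot":[0,0,0]}]'

```text
clock: 18.5
position: [0.462, 0.0855, 0.1679]
eef_rot: [3.141, -0.0, -1.033]
force: [0.3, -0.1, -1.7]
opening: 0.0169
finger_force: 61.6
```

Request:
play_rows --steps '[{"delta_pos":[0,0,3],"rot":[0,0,0]},{"delta_pos":[0,0,3],"rot":[0,0,0]},{"delta_pos":[0,0,2],"rot":[0,0,0.05]},{"delta_pos":[0,0,0],"rot":[0,0,0.1]},{"delta_pos":[0,0,0],"rot":[0,0,0.11]},{"delta_pos":[0,0,0],"rot":[0,0,0.11]},{"delta_pos":[0,0,0],"rot":[0,0,0.08]},{"delta_pos":[0,0,0],"rot":[0,0,0.03]}]'

```text
clock: 19.3
position: [0.4616, 0.0858, 0.1599]
eef_rot: [3.141, 0.0, -1.514]
force: [-1.1, 0.8, -3.7]
opening: 0.0169
finger_force: 61.5
```

```bash
python3 -c "
from h import *
s()"
```

```text
t 19.30 pos [0.4616 0.0858 0.1599] yaw -1.514 F [-1.1  0.8 -3.7] M [0.37 0.62 0.15]
```

Request:
play_rows --steps '[{"delta_pos":[0,0,0],"rot":[0,0,0.025]},{"delta_pos":[0,0,0],"rot":[0,0,0.025]},{"delta_pos":[0,0,0],"rot":[0,0,0.02]}]'

```text
clock: 19.6
position: [0.4616, 0.0857, 0.16]
eef_rot: [3.141, 0.0, -1.584]
force: [-2.8, 1.4, -3.2]
opening: 0.017
finger_force: 61.4
```

```bash
python3 -c "
from h import *
s()"
```

```text
t 19.60 pos [0.4616 0.0857 0.16  ] yaw -1.584 F [-2.8  1.4 -3.2] M [0.63 1.13 0.17]
```

Request:
play_rows --steps '[{"delta_pos":[0,0,0],"rot":[0,0,0.025]},{"delta_pos":[0,0,0],"rot":[0,0,0.02]}]'

```text
clock: 19.8
position: [0.4616, 0.0858, 0.1599]
eef_rot: [3.141, -0.0, -1.629]
force: [-2.5, 1.4, -3.7]
opening: 0.0171
finger_force: 61.4
```

```bash
python3 -c "
from h import *
s()"
```

```text
t 19.80 pos [0.4616 0.0858 0.1599] yaw -1.629 F [-2.5  1.4 -3.7] M [0.88 1.45 0.51]
```

Stop felt (0.51 N m). On to the last green nut.

```bash
python3 -c "
from h import *
plan([.5517,.1582,.185],-1.035,6,start=([.4622,.0856,.19],-1.489))"
```

```text
t 19.8 from [0.4622 0.0856 0.19  ] -1.489
[-10.8, -15.9, 0.8, -0.076]
[-9.6, -16.6, 0.8, -0.076]
[-8.3, -17.3, 0.8, -0.076]
[-7.0, -17.9, 0.8, -0.076]
[-5.6, -18.4, 0.8, -0.076]
[-4.2, -18.7, 0.8, -0.076]
```

Request:
play_rows --steps '[{"delta_pos":[0,0,0],"rot":[0,0,-0.07]},{"delta_pos":[0,0,0],"rot":[0,0,-0.07]},{"delta_pos":[0,0,-5],"rot":[0,0,0]},{"delta_pos":[0,0,-10],"rot":[0,0,0]},{"delta_pos":[0,0,-15],"rot":[0,0,0]}]'

```text
clock: 20.3
position: [0.462, 0.0853, 0.1912]
eef_rot: [-3.142, -0.001, -1.49]
force: [-0.2, 0.3, -2.0]
opening: 0.017
finger_force: 61.4
```

Request:
play_rows --steps '[{"delta_pos":[-10.8,-16,1],"rot":[0,0,-0.076]},{"delta_pos":[-9.6,-16.6,1],"rot":[0,0,-0.076]},{"delta_pos":[-8.3,-17.3,1],"rot":[0,0,-0.076]},{"delta_pos":[-7,-17.9,1],"rot":[0,0,-0.076]},{"delta_pos":[-5.6,-18.4,1],"rot":[0,0,-0.076]},{"delta_pos":[-4.2,-18.8,1],"rot":[0,0,-0.076]},{"delta_pos":[0,0,0],"rot":[0,0,0]},{"delta_pos":[0,0,0],"rot":[0,0,0]}]'

```text
clock: 21.1
position: [0.5519, 0.1584, 0.1851]
eef_rot: [-3.141, -0.001, -1.034]
force: [-0.7, 0.3, -2.9]
opening: 0.0172
finger_force: 61.5
```

```bash
python3 -c "
from h import *
s();p,d,C=snap('wrist','w7');s();nuts(p,C,np.array([.5073,.1213]))"
```

```text
t 21.10 pos [0.5519 0.1584 0.1851] yaw -1.034 F [-0.7  0.3 -2.9] M [0.   0.04 0.05]
t 21.15 pos [0.5517 0.1582 0.1851] yaw -1.033 F [-0.3  1.1 -2. ] M [-0.07 -0.    0.  ]
R [0.5437 0.0776] size 23.7 22.4 yaw rect -1.589 stripe -1.603 r 56.9 polar -50.2
G [0.4617 0.0859] size 23.2 22.8 yaw rect -1.454 stripe -1.428 r 57.7 polar -142.2
R [0.4703 0.1673] size 22.8 22.9 yaw rect -1.656 stripe -1.583 r 59.0 polar 128.8
```

Request:
play_rows --steps '[{"delta_pos":[0,0,6],"rot":[0,0,0]},{"delta_pos":[0,0,2.5],"rot":[0,0,0]},{"delta_pos":[0,0,2.5],"rot":[0,0,0]},{"delta_pos":[0,0,2.5],"rot":[0,0,0]},{"delta_pos":[0,0,2],"rot":[0,0,0]}]'

```text
clock: 21.65
position: [0.5514, 0.1582, 0.1686]
eef_rot: [3.142, -0.0, -1.032]
force: [0.1, 0.1, -2.2]
opening: 0.0173
finger_force: 61.7
```

Request:
play_rows --steps '[{"delta_pos":[0,0,3],"rot":[0,0,0]},{"delta_pos":[0,0,3],"rot":[0,0,0]},{"delta_pos":[0,0,2.5],"rot":[0,0,0.06]},{"delta_pos":[0,0,0],"rot":[0,0,0.11]},{"delta_pos":[0,0,0],"rot":[0,0,0.11]},{"delta_pos":[0,0,0],"rot":[0,0,0.11]},{"delta_pos":[0,0,0],"rot":[0,0,0.11]},{"delta_pos":[0,0,0],"rot":[0,0,0.07]}]'

```text
clock: 22.45
position: [0.5515, 0.1587, 0.1599]
eef_rot: [3.141, 0.0, -1.605]
force: [0.2, 0.7, -2.5]
opening: 0.017
finger_force: 61.6
```

```bash
python3 -c "
from h import *
s()"
```

```text
t 22.45 pos [0.5515 0.1587 0.1599] yaw -1.605 F [ 0.2  0.7 -2.5] M [ 0.46 -0.01  0.19]
```

Request:
play_rows --steps '[{"delta_pos":[0,0,0],"rot":[0,0,0.025]},{"delta_pos":[0,0,0],"rot":[0,0,0.025]},{"delta_pos":[0,0,0],"rot":[0,0,0.025]}]'

```text
clock: 22.75
position: [0.5515, 0.1587, 0.16]
eef_rot: [3.141, 0.0, -1.677]
force: [0.0, 2.0, -3.9]
opening: 0.0167
finger_force: 61.4
```

```bash
python3 -c "
from h import *
s()"
```

```text
t 22.75 pos [0.5515 0.1587 0.16  ] yaw -1.677 F [ 0.   2.  -3.9] M [ 0.91 -0.04  0.2 ]
```

Request:
play_rows --steps '[{"delta_pos":[0,0,0],"rot":[0,0,0.025]},{"delta_pos":[0,0,0],"rot":[0,0,0.02]}]'

```text
clock: 22.95
position: [0.5514, 0.1587, 0.16]
eef_rot: [3.141, 0.0, -1.722]
force: [-0.2, 2.6, -5.0]
opening: 0.0176
finger_force: 61.5
```

```bash
python3 -c "
from h import *
s()"
```

```text
t 22.95 pos [0.5514 0.1587 0.16  ] yaw -1.722 F [-0.2  2.6 -5. ] M [ 1.09 -0.11  0.66]
```

All four are at their stops. I'll take the wrench back, with a look at the peg on the way.

Request:
play_rows --steps '[{"delta_pos":[0,0,0],"rot":[0,0,-0.075]},{"delta_pos":[0,0,0],"rot":[0,0,-0.075]},{"delta_pos":[0,0,-5],"rot":[0,0,0]},{"delta_pos":[0,0,-10],"rot":[0,0,0]},{"delta_pos":[0,0,-22],"rot":[0,0,0]}]'

```text
clock: 23.45
position: [0.5509, 0.1577, 0.1968]
eef_rot: [3.139, -0.002, -1.574]
force: [-0.3, 0.4, -3.5]
opening: 0.0173
finger_force: 61.5
```

```bash
python3 -c "
from h import *
plan([.494,-.09,.20],-1.571,9)"
```

```text
t 23.45 from [0.5509 0.1577 0.1968] -1.574
[27.5, 6.2, -0.4, np.float64(-0.0)]
[27.5, 6.2, -0.4, np.float64(-0.0)]
[27.5, 6.2, -0.4, np.float64(-0.0)]
[27.5, 6.3, -0.4, np.float64(-0.0)]
[27.5, 6.3, -0.4, np.float64(-0.0)]
[27.5, 6.3, -0.4, np.float64(-0.0)]
[27.5, 6.3, -0.4, np.float64(-0.0)]
[27.5, 6.3, -0.4, np.float64(-0.0)]
[27.5, 6.3, -0.4, np.float64(-0.0)]
```

Request:
play_rows --steps '[{"delta_pos":[27.5,6.3,0],"rot":[0,0,0]},{"delta_pos":[27.5,6.3,0],"rot":[0,0,0]},{"delta_pos":[27.5,6.3,0],"rot":[0,0,0]},{"delta_pos":[27.5,6.3,0],"rot":[0,0,0]},{"delta_pos":[27.5,6.3,0],"rot":[0,0,0]},{"delta_pos":[27.5,6.3,0],"rot":[0,0,0]},{"delta_pos":[27.5,6.3,0],"rot":[0,0,0]},{"delta_pos":[27.5,6.3,0],"rot":[0,0,0]}]'

```text
clock: 24.25
position: [0.5007, -0.0631, 0.1989]
eef_rot: [-3.14, -0.001, -1.574]
force: [-0.2, -0.5, -3.4]
opening: 0.0173
finger_force: 61.6
```

Request:
play_rows --steps '[{"delta_pos":[27.5,6.3,0],"rot":[0,0,0]},{"delta_pos":[0,0,0],"rot":[0,0,0]},{"delta_pos":[0,0,0],"rot":[0,0,0]}]'

```text
clock: 24.55
position: [0.4946, -0.0898, 0.1985]
eef_rot: [-3.14, -0.0, -1.575]
force: [0.3, 0.4, -3.1]
opening: 0.0175
finger_force: 61.6
```

```bash
python3 - <<'E'
from h import *
s();p,d,C=snap('wrist','w8')
g=mask(p,(45,100,40),(80,255,255))
for A,c,m in blobs(g,60): print(A,c,ray(C,c,.027))
E
```

```text
t 24.55 pos [ 0.4946 -0.0898  0.1985] yaw -1.575 F [ 0.3  0.4 -3.1] M [ 0.02 -0.01  0.02]
298 [322.19463087  69.34563758] [[ 0.49271356 -0.21038416  0.027     ]]
```

View pics/w8.png

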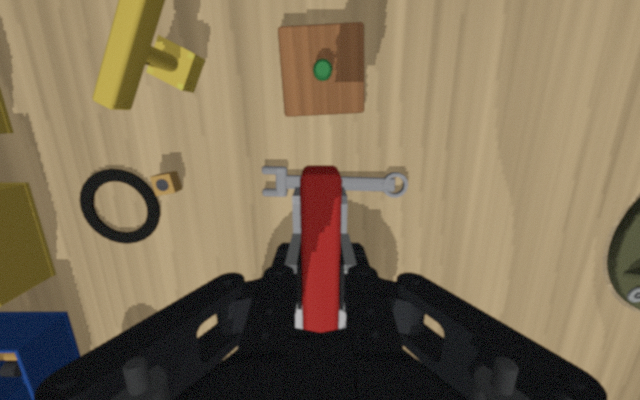

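Peg top at (322,69) gives (0.493,-0.210), which agrees with where I grasped. Move over it and lower.

Request:
play_rows --steps '[{"delta_pos":[24,0.5,0],"rot":[0,0,0]},{"delta_pos":[24,0.5,0],"rot":[0,0,0]},{"delta_pos":[24,0,0],"rot":[0,0,0]},{"delta_pos":[24,0,0],"rot":[0,0,0]},{"delta_pos":[23.7,0,0],"rot":[0,0,0]},{"delta_pos":[0,0,0],"rot":[0,0,0]}]'

```text
clock: 25.2
position: [0.4936, -0.2101, 0.1973]
eef_rot: [3.141, -0.001, -1.574]
force: [0.3, 0.2, -2.3]
opening: 0.0169
finger_force: 61.5
```

Request:
play_rows --steps '[{"delta_pos":[0,0,20],"rot":[0,0,0]},{"delta_pos":[0,0,30],"rot":[0,0,0]},{"delta_pos":[0,0,25],"rot":[0,0,0]},{"delta_pos":[0,0,10],"rot":[0,0,0]},{"delta_pos":[0,0,0],"rot":[0,0,0]},{"delta_pos":[0,0,3],"rot":[0,0,0]}]'

```text
clock: 25.8
position: [0.4946, -0.2088, 0.1113]
eef_rot: [-3.139, -0.001, -1.571]
force: [0.6, 0.0, -1.4]
opening: 0.0172
finger_force: 61.5
```

```bash
python3 -c "
from h import *
s()"
```

```text
t 25.80 pos [ 0.4946 -0.2088  0.1113] yaw -1.571 F [ 0.6  0.  -1.4] M [-0.06 -0.    0.05]
```

Request:
play_rows --steps '[{"delta_pos":[0,0.5,3],"rot":[0,0,0]},{"delta_pos":[0,0,3],"rot":[0,0,0]},{"delta_pos":[0,0,3],"rot":[0,0,0]},{"delta_pos":[0,0,3],"rot":[0,0,0]},{"delta_pos":[0,0,3],"rot":[0,0,0]}]'

```text
clock: 26.3
position: [0.493, -0.2089, 0.0942]
eef_rot: [-3.142, -0.0, -1.572]
force: [0.3, -0.1, -2.5]
opening: 0.0169
finger_force: 61.5
```

```bash
python3 -c "
from h import *
s()"
```

```text
t 26.30 pos [ 0.493  -0.2089  0.0942] yaw -1.572 F [ 0.3 -0.1 -2.5] M [ 0.04 -0.02  0.01]
```

Request:
play_rows --steps '[{"delta_pos":[0,0,2],"rot":[0,0,0]},{"delta_pos":[0,0,1.5],"rot":[0,0,0]},{"delta_pos":[0,0,1],"rot":[0,0,0]},{"delta_pos":[0,0,0],"rot":[0,0,0]}]'

```text
clock: 26.7
position: [0.4931, -0.209, 0.0907]
eef_rot: [-3.141, -0.001, -1.572]
force: [-2.6, 0.6, 4.0]
opening: 0.0174
finger_force: 62.2
```

Request:
play_rows --steps '[{"delta_pos":[0,0,0],"rot":[0,0,0]},{"delta_pos":[0,0,0],"rot":[0,0,0]},{"delta_pos":[0,0,0],"rot":[0,0,0]},{"delta_pos":[0,0,0],"rot":[0,0,0]},{"delta_pos":[0,0,0],"rot":[0,0,0]},{"delta_pos":[0,0,0],"rot":[0,0,0]}]' --hand 1

```text
clock: 27.3
position: [0.493, -0.2089, 0.0898]
eef_rot: [-3.142, -0.0, -1.572]
force: [0.5, -0.1, -0.9]
opening: 0.0855
finger_force: 0.0
```

Request:
play_rows --steps '[{"delta_pos":[0,0,-10],"rot":[0,0,0]},{"delta_pos":[0,0,-15],"rot":[0,0,0]},{"delta_pos":[0,0,-20],"rot":[0,0,0]},{"delta_pos":[0,0,-20],"rot":[0,0,0]},{"delta_pos":[0,0,-20],"rot":[0,0,0]},{"delta_pos":[0,0,-10],"rot":[0,0,0]},{"delta_pos":[0,0,0],"rot":[0,0,0]},{"delta_pos":[0,0,0],"rot":[0,0,0]}]'

```text
clock: 28.1
position: [0.4929, -0.2087, 0.1844]
eef_rot: [3.141, 0.0, -1.572]
force: [-0.0, -0.0, 0.1]
opening: 0.0854
finger_force: 0.0
```

```bash
python3 - <<'E'
from h import *
s();p,d,C=snap('wrist','w9');m=red(p)
A,c,b=max(blobs(m),key=lambda t:t[0]); ys,xs=np.nonzero(b)
print("bar",cv2.minAreaRect((ray(C,np.c_[xs,ys],.121)[:,:2]*1000).astype(np.float32)))
K,R,o=C; v,u=int(c[1]),int(c[0]); z=d[v,u]; q=np.linalg.inv(K)@[u,v,1]*z; print("bar top z",(R@q+o).round(4))
E
```

```text
t 28.10 pos [ 0.4929 -0.2087  0.1844] yaw -1.572 F [-0.  -0.   0.1] M [ 0.01  0.03 -0.  ]
bar ((494.69281005859375, -211.15098571777344), (99.94641876220703, 17.74673080444336), 89.18148803710938)
bar top z [ 0.495  -0.2162  0.1217]
```

View pics/w9.png

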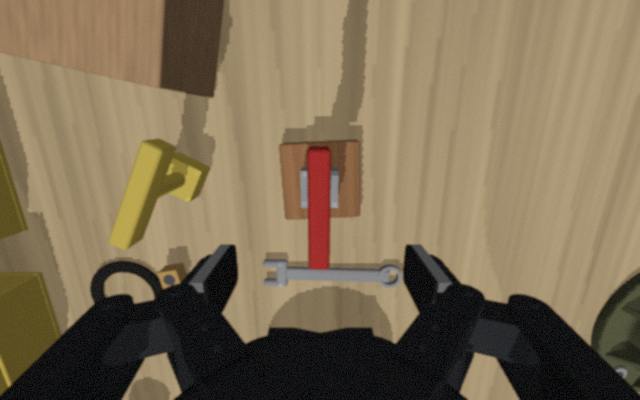

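The wrench stands upright on its stand at (320,185). Its bar is centred over the peg with the top at 0.1217 m, so it is fully down, and the gripper is clear.

```bash
python3 -c "
from plant import ticket; print(ticket.sign_off())"
```

```text
the job is handed in; nothing more can be done
None
```

The job is handed in: both red nuts got their eighth of a turn, all four nuts were then turned in cross order until each stop was felt (0.5–0.85 N m), and the wrench is upright on its peg and released, at 28 s of the 72 s allowed; the sign-off returned no verdict.

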